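Set up the sherd photo stand

ROBOT

A 7-joint arm with a two-finger parallel gripper is mounted at the origin on the work surface. World frame = base frame: x ahead of the robot, y to its left, z up, the work surface at z = 0. Lengths are in m, angles in degrees, forces in N, time in s.
With the tool pointing down it reaches from about 0.425 to 0.925 m from the base axis. Payload 6.8 kg.
Tool frame: the origin (TCP) lies at the very end of the fingers, on their centre line; the grasp point (between the pads) lies 19 mm behind it; x points along the fingers, y is the direction in which the jaws open and shut, and the axes are right-handed (so a half turn about x gives the same grasp; the last joint's range is limited). The gripper opens to 85 mm and grips with 20 to 120 N. Pads are 22 mm wide; open, the fingers measure 114 mm over their backs; the gripper's body (76 mm by 85 mm) begins 54 mm behind the grasp point. The pads swing forward as they close: fully open they stand 13 mm farther back than shut.
Start: joints at [-71.625, 27.33, 1.283, 89.118, -0.659, 63.558, -4.761], TCP at [0.281, 0.614, 0.231] pointing down, gripper open.
Joint ranges: [-169.35, 169.35], [-19.33, 120.38], [-80.79, 83.38], [13.8, 139.57], [-78.32, 258.32], [9.67, 109.79], [-169.56, 169.56]. Speed limits (degrees/s): [136.94, 136.94, 180, 180, 180, 180, 180].

INTERFACE

Orientations are given as a 3x3 rotation matrix whose columns are the frame's x, y, z axes.
In Python, from bench import bot, imaging gives the robot as it stands.
- The arm moves only by the shell command python3 -m crank 'ROWS'. ROWS is JSON, a list of rows, each a list of 7 numbers: the turn, a rotation vector about the tool's x, y, z in degrees, then the shift along the tool's x, y, z in cm, then the opening, from -1 (shut) to 1 (fully open). A call has 1 to 12 rows; each row shifts and turns the commanded pose from where the row before left it, along the tool's axes as they then stand; what a row does not reach is not made up. A row lasts 1/12 s, in which the tool goes at most 41.7 mm and 7.16 degrees, less where a joint would pass 70% of its speed; a pose out of reach is approached as far as the arm can. A call is refused whole if a number of a shift passes 4.17 or a number of a turn 7.16, either way. A call with a gripper value outside its range is refused whole. The fingers move at their own pace and stop on an object; the grip force is fixed at half the most. Time passes only in rows, so rows that do not move let the fingers close. It gives the time, the measured TCP pose, the force and the opening at its end, in the units of the state.
- bot.get_state(): the state, without advancing time (a new reading comes with each control period).
- imaging.capture(name): name is "scene" or "top" or "wrist"; returns a dict with "color" (384x512x3 uint8, red, green, blue), "z_map" (384x512 float32, m along the optical axis (not along the pixel's ray), 0 where there is no reading), "K" (3x3 intrinsics, pixels), "xyz" and "orientation" of the camera in the world. Camera axes: x right, y down, z forward; pixel columns grow to the right and rows downward; lengths in m; the calibration is good to about 2 mm. A picture is of the moment at which its call begins.
- bot.sign_off(): hands the job in, once; it reports no verdict.
The state is a dict: "time_s": time; "joint_pos": joint angles; "joint_velocities": joint speeds; "tau": joint torques, N m; "eef_pos": TCP position; "eef_rot": TCP orientation; "wrist_force": force on the tool from outside, world axes, zero at the start; "ft_torque": the same for the moment, N m; "width": opening from 0.0 (shut) to 1.0 (fully open).
Only numpy, scipy, OpenCV 4.12 (cv2) and the standard library are available. Lean on these libraries where they do the work, as an engineer would, in place of code of your own. Each camera call takes 0.05 s, during which the arm holds its last target. There are 200 camera calls.

TASK

Set up the sherd photo stand: first swing its folding steadying leg all the way out until it snaps over its detent and sits at its end stop. Then take the keyed post out of the wooden block, put its shaft into the stand's hub, turn it until the key drops into the keyway, and push it down against the spring until its flange is fully home on the hub. Finish while still gripping the post and pressing it fully home (a colleague then tightens the clamp); leave the jar, the brush and the loose curved sherd where they are.

Things in the scene. Friction and masses are not known exactly. Their poses are not given: they have to be found in the camera images.
- hub_mouth (a point): Centre of the bore's mouth on top of the hub, 62 mm above the table; hub: square bare aluminium block 60 x 60 x 50 mm. z up out of the bore, x along the keyway, a slot in the bore's +x side. Bore 25 mm diameter; keyway 10 mm wide, reaching 21 mm from the axis; both 50 mm deep. Post home: flange on the hub's top, post_grip 40 mm above this point, x axes alike
- leg_hinge (a point): Point on the leg's upright hinge axis, at the near left corner of the stand's plate as seen from the robot (fixed to the stand, at the height of the middle of the leg's knob, 43 mm above the table)
- leg_knob (a point): Middle of the leg's upright black knob: cylinder 16 mm in diameter, from 25 to 60 mm above the table, 115 mm from the hinge axis. The leg is a steel bar 128 mm long, 16 mm wide, its top 25 mm above the table. x points outwards along the leg
- leg (a joint): Angle of the leg, rad: 0 folded along the stand's left side (parallel to hub_mouth's x), growing counterclockwise seen from above as it swings out to the left. At 1.31 it meets a sprung detent ball (about 3.5 N more at the knob); past 1.49 the ball pushes it on to its end stop at 1.60 and holds it there. Elsewhere it stays where left, light friction
- post_grip (a point): Centre of the post's flat grey head, a bar 50 mm along x, 16 mm along y, 36 mm high; z up along the post. Below it on the same axis a neck 20 mm in diameter, then a round flange 54 mm in diameter, 6 mm thick, underside 40 mm below this point, with an 8 mm wide pointer tab reaching 38 mm out to +x, right over the key. Mass about 0.3 kg
- jar_mid (a point): Middle of a closed glass jar with a white lid, 56 mm in diameter, 85 mm high; bystander
- brush_grip (a point): Handle of a hand brush lying on the table, bystander
- sherd_mid (a point): Middle of a curved brown pottery sherd, about 85 x 100 x 30 mm, lying hollow side down; bystander
- seat (a joint): Spring-loaded steel seat in the bore, 32 mm below the mouth at rest (value 0, m), grows as it is pressed down. The shaft meets it 8 mm before home; it pushes back with 4 N at first, 12 N with the post home (0.008), and lifts the post again if nothing presses it
- stand: Fixed grey base plate 145 mm (x) by 110 mm (y), 12 mm thick; origin under its centre at table height, on the hub's axis; axes parallel to hub_mouth's
- post_tip (a point): Centre of the shaft's chamfered lower end, 80 mm below post_grip, axes alike. Shaft: steel, 22 mm in diameter, 40 mm long up to the flange. The key, 7 mm wide, stands 8 mm out of the shaft on its +x side, from 14 mm above the tip up to the flange
- block: Fixed wooden block 110 x 110 x 50 mm, origin under its centre. At the start the post hangs upright by its flange in the block's central hole (41 mm diameter)
There are look-alikes about, which are no part of the job. Leave any yellow look-alike of the part that bears post_grip alone.

How it is judged:
By the outcome, as a careful person would: the job done as asked, in the order asked, and still so for the second after the job is handed in, while the arm keeps its last pose, push and grip.
It also fails if it takes over 53 s, if anything falls off the work surface, if the arm or the gripper's body presses on something with over 40 N, if the wrist force passes 120 N, or if a joint passes its speed limit or range.

## Working session

There is one attempt and no reset: what is moved stays moved. The work goes in short steps, Python scripts to look and compute and a shell command to move; the robot and the scene stay as the last step left them, time stands still between calls to the robot, and variables do not carry over. Pictures are saved under pics/ and viewed, about 8 in all and at most 12, crops included, and the job is handed in when it is done.

```bash
mkdir -p pics
cat > h.py <<'E'
import numpy as np, cv2
from bench import bot, imaging
def cap(n,fn):
    c=imaging.capture(n); np.savez('pics/'+fn+'.npz',**c); return c
def world(c,u,v,z=None):
    K=c['K'];R=np.array(c['orientation']);t=np.array(c['xyz'])
    d=R@np.array([(u-K[0,2])/K[0,0],(v-K[1,2])/K[1,1],1.])
    if z is None: return t+d*c['z_map'][int(round(v)),int(round(u))]
    return t+d*(z-t[2])/d[2]
def save(c,fn,box=None,s=1.5):
    im=c['color'][:,:,::-1]
    if box: im=im[box[1]:box[3],box[0]:box[2]]
    cv2.imwrite('pics/'+fn+'.png',cv2.resize(im,None,fx=s,fy=s,interpolation=cv2.INTER_CUBIC))
def ld(fn): return dict(np.load('pics/'+fn+'.npz'))
E
python3 - <<'E'
from h import *
c=cap('top','t0'); save(c,'t0'); print(c['K'],c['xyz'],c['orientation'])
c=cap('scene','s0'); save(c,'s0');print(c['xyz'])
s=bot.get_state();print(s['time_s'],s['eef_pos'],s['eef_rot'],s['wrist_force'],s['width'])
E
```

```text
[[346.46476828   0.         258.14866167]
 [  0.         346.46476828 195.21553436]
 [  0.           0.           1.        ]] [ 0.54124527 -0.12870564  0.81167548] [[ 0.02286866 -0.99868975  0.04578   ]
 [-0.99958411 -0.02203648  0.01860083]
 [-0.01756763 -0.04618634 -0.99877835]]
[1.37914233 0.2140763  0.6367119 ]
0.1 [0.28044983 0.61337189 0.23040993] [[-5.79911719e-04  4.15762038e-01  9.09473249e-01]
 [-1.57640662e-03  9.09471892e-01 -4.15762423e-01]
 [-9.99998589e-01 -1.67480515e-03  1.27996620e-04]] [ 0.26887577  0.15599842 -0.36184989] 1.0009463467311785
```

View pics/t0.png

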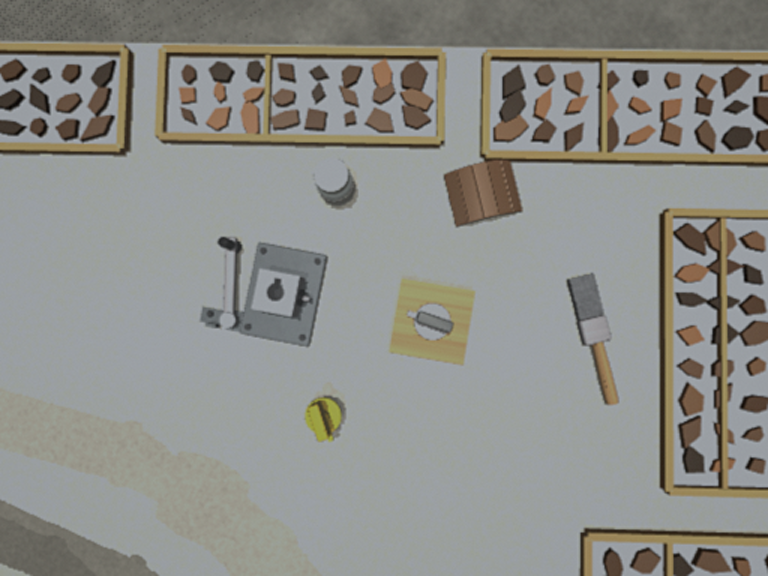

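Run:
```python
from h import *
c=ld('t0'); save(c,'t0c',(125,150,325,250),4)
```

```text
(no output)
```

View pics/t0c.png

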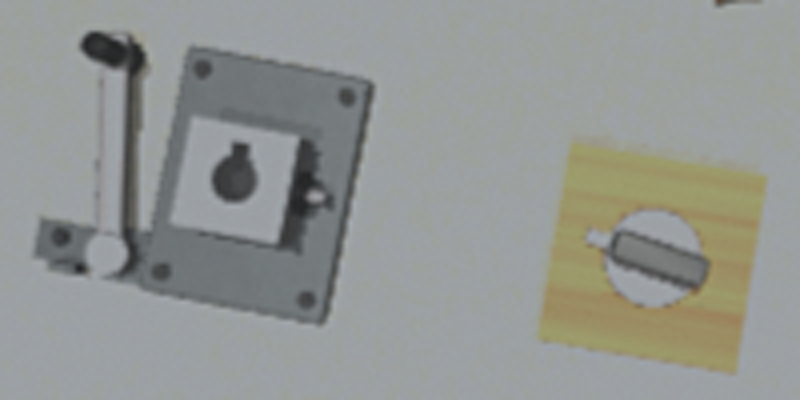

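View pics/s0.png

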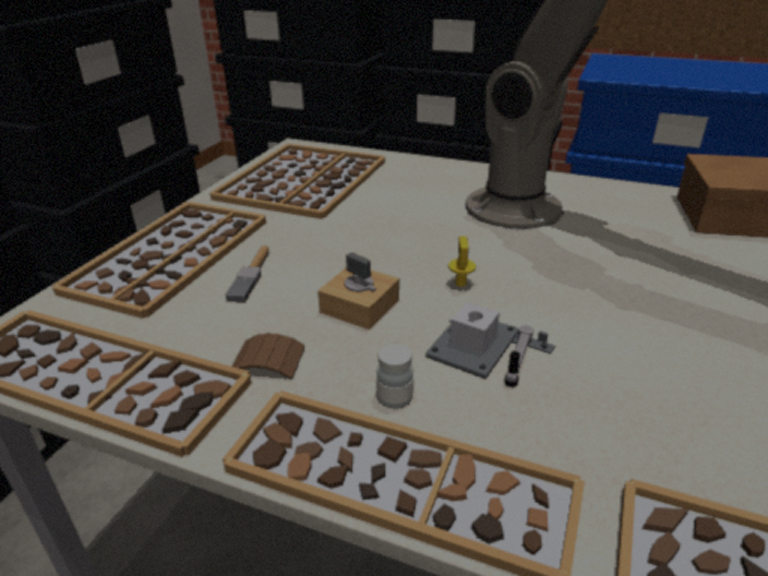

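Run:
```python
from h import *
c=ld('t0')
P=lambda x,y,z:world(c,125+x/4-.375,150+y/4-.375,z)
def ang(a,b): d=b-a; return np.degrees(np.arctan2(d[1],d[0])).round(1),np.linalg.norm(d).round(4)
H=[P(*p,.062) for p in [(190,116),(299,137),(277,243),(170,222)]]
B=[P(*p,.012) for p in [(190,47),(372,82),(325,323),(142,285)]]
W=[P(*p,.05) for p in [(573,138),(767,175),(736,373),(541,340)]]
for Q in (H,B,W): print(np.mean(Q,0).round(4),ang(Q[3],Q[0]),ang(Q[2],Q[1]),ang(Q[1],Q[0]),ang(Q[2],Q[3]))
print('bore',P(235,180,.062))
for p in [(97,45,.06),(107,253,.025),(107,253,.035)]: print(p,P(*p))
print(ang(P(107,253,.03),P(97,45,.06)))
h=[P(*p,.108) for p in [(616,231),(709,259),(702,287),(610,257)]]
print('head',np.mean(h,0),ang(h[1],h[0]),ang(h[2],h[3]),'tab',P(590,237,.056),'fl',P(655,258,.056),ang(P(655,258,.056),P(592,237,.056)))
for n,(x,y) in dict(hub=(200,190),head=(659,259),block=(570,200),knob=(97,45),plate=(250,270),leg=(110,150),hinge=(107,253),table=(450,200)).items():
  print(n,world(c,125+x/4,150+y/4))
```

```text
[0.5736 0.0485 0.062 ] (np.float64(-8.8), np.float64(0.0587)) (np.float64(-10.0), np.float64(0.0588)) (np.float64(80.4), np.float64(0.0608)) (np.float64(80.3), np.float64(0.0595))
[0.5735 0.0467 0.012 ] (np.float64(-9.4), np.float64(0.1409)) (np.float64(-9.4), np.float64(0.142)) (np.float64(80.3), np.float64(0.1084)) (np.float64(79.7), np.float64(0.1086))
[ 0.5371 -0.1812  0.05  ] (np.float64(-7.7), np.float64(0.1122)) (np.float64(-8.0), np.float64(0.1096)) (np.float64(80.4), np.float64(0.1084)) (np.float64(81.8), np.float64(0.1078))
bore [0.57330476 0.04789319 0.062     ]
(97, 45, 0.06) [0.64582754 0.12679233 0.06      ]
(107, 253, 0.025) [0.53162921 0.12848189 0.025     ]
(107, 253, 0.035) [0.53175145 0.12521259 0.035     ]
(np.float64(-0.0), np.float64(0.118))
head [ 0.53632849 -0.17981744  0.108     ] (np.float64(74.5), np.float64(0.0491)) (np.float64(73.3), np.float64(0.0488)) tab [ 0.54677632 -0.14575484  0.056     ] fl [ 0.53617266 -0.1813087   0.056     ] (np.float64(72.9), np.float64(0.0361))
hub [0.56661715 0.06575882 0.06281471]
head [ 0.53531373 -0.18056634  0.10699718]
block [ 0.56609386 -0.13532284  0.04967178]
knob [0.6449594  0.12579182 0.06041926]
plate [0.52275654 0.04804561 0.01340424]
leg [0.58975216 0.12865931 0.02313383]
hinge [0.5308167  0.12707026 0.02659686]
table [ 0.56618786 -0.06528599 -0.00142721]
```

```bash
cat >> h.py <<'E'
def plan(x,y,z,yaw):
    s=bot.get_state();R=np.array(s['eef_rot']);p=np.array(s['eef_pos'])
    phi=np.degrees(np.arctan2(R[1,1],R[0,1]))
    print('t',s['time_s'],'pos',p.round(4),'yaw',phi.round(1),'tilt',R[:,0].round(3),'F',np.round(s['wrist_force'],1),'w',round(s['width'],3),'j7',np.round(s['joint_pos'][6]))
    print('shift cm in tool:',(R.T@(np.array([x,y,z])-p)*100).round(2),'turn x:',round((phi-yaw+180)%360-180,1))
E
python3 -m crank '[[0,0,0,0.3,-1.94,3.56,-0.3],[0,0,0,0.3,-1.94,3.56,-0.3],[0,0,0,0.3,-1.94,3.56,-0.3],[0,0,0,0.3,-1.94,3.56,-0.3],[0,0,0,0.3,-1.94,3.56,-0.3],[0,0,0,0.3,-1.94,3.56,-0.3],[0,0,0,0.3,-1.94,3.56,-0.3],[0,0,0,0.3,-1.94,3.56,-0.3],[0,0,0,0.3,-1.94,3.56,-0.3],[0,0,0,0.3,-1.94,3.56,-0.3],[0,0,0,0.3,-1.94,3.56,-0.3],[0,0,0,0.3,-1.94,3.56,-0.3]]' | tail -c 600
python3 -m crank '[[7,0,0,0,0,0,-0.3],[7,0,0,0,0,0,-0.3],[7,0,0,0,0,0,-0.3],[7,0,0,0,0,0,-0.3],[7,0,0,0,0,0,-0.3],[7,0,0,0,0,0,-0.3],[7,0,0,0,0,0,-0.3],[7,0,0,0,0,0,-0.3],[7,0,0,0,0,0,-0.3],[7,0,0,0,0,0,-0.3],[7,0,0,0,0,0,-0.3],[7,0,0,0,0,0,-0.3]]' | tail -c 600
python3 -c "
from h import *
plan(.646,.127,.15,-90)"
```

```text
time_s: 1.1
eef_pos: [0.573, 0.2227, 0.1949]
eef_rot: [[-0.0, 0.416, 0.91], [-0.0, 0.91, -0.416], [-1.0, -0.0, -0.0]]
wrist_force: [-0.2, 0.6, -0.1]
width: 0.349
time_s: 2.1
eef_pos: [0.572, 0.2245, 0.1949]
eef_rot: [[-0.001, 0.946, -0.324], [-0.0, -0.324, -0.946], [-1.0, -0.001, 0.001]]
wrist_force: [-0.1, 0.3, -0.1]
width: 0.351
t 2.1 pos [0.572  0.2245 0.1949] yaw -18.9 tilt [-0.001 -0.    -1.   ] F [-0.1  0.3 -0.1] w 0.351 j7 -34.0
shift cm in tool: [ 4.49 10.16  6.82] turn x: 71.1
```

```bash
python3 -m crank '[[0,0,0,1.1,2.54,1.7,-0.3],[0,0,0,1.1,2.54,1.7,-0.3],[0,0,0,1.1,2.54,1.7,-0.3],[0,0,0,1.1,2.54,1.7,-0.3],[7.1,0,0,0,0,0,-0.3],[7.1,0,0,0,0,0,-0.3],[7.1,0,0,0,0,0,-0.3],[7.1,0,0,0,0,0,-0.3],[7.1,0,0,0,0,0,-0.3],[7.1,0,0,0,0,0,-0.3],[7.1,0,0,0,0,0,-0.3],[7.1,0,0,0,0,0,-0.3]]' >/dev/null
python3 -m crank '[[7.1,0,0,0,0,0,-0.3],[7.1,0,0,0,0,0,-0.3],[0,0,0,0,0,0,-0.3]]'  >/dev/null
python3 - <<'E'
from h import *
plan(.646,.127,.03,-90)
c=cap('wrist','w1'); save(c,'w1',s=1.4)
E
```

```text
t 3.35 pos [0.6466 0.1281 0.1506] yaw -89.8 tilt [-0.001 -0.001 -1.   ] F [ 0.1  0.5 -0.4] w 0.35 j7 -81.0
shift cm in tool: [12.06  0.1   0.04] turn x: 0.2
```

View pics/w1.png

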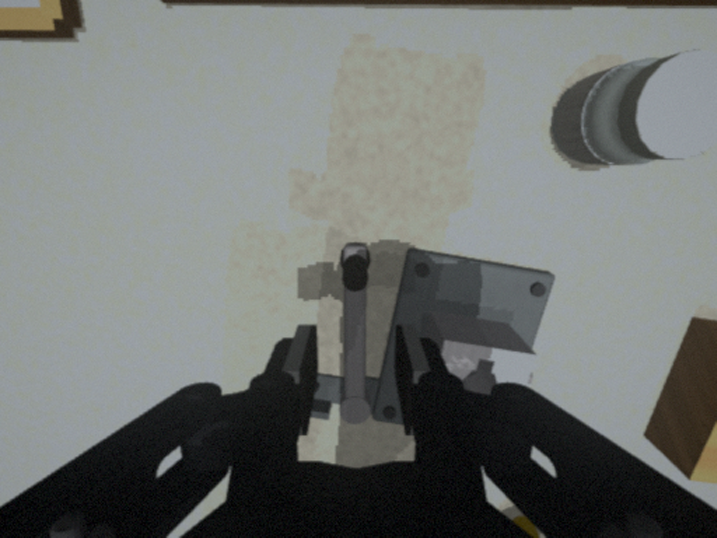

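```bash
python3 -c "
from h import *
c=ld('w1');print(world(c,355/1.4,268/1.4,.06),world(c,355/1.4,410/1.4,.026))"
python3 -m crank '[[0,0,0,2.5,0.05,0,-0.3],[0,0,0,2.5,0.05,0,-0.3],[0,0,0,2.5,0,0,-0.3],[0,0,0,2,0,0,-0.3],[0,0,0,1.5,0,0,-0.3],[0,0,0,1,0,0,-0.3],[0,0,0,0,0,0,-0.3]]'
```

```text
[0.65286395 0.12780654 0.06      ] [0.53120238 0.12744973 0.026     ]
time_s: 3.98
eef_pos: [0.6458, 0.1266, 0.0293]
eef_rot: [[-0.003, 0.009, -1.0], [-0.001, -1.0, -0.009], [-1.0, 0.001, 0.003]]
wrist_force: [-0.1, -0.9, -0.0]
width: 0.349
```

```bash
python3 -m crank '[[-5,0,0,0,-1,0.04,-0.3],[-5,0,0,0,-1,0.04,-0.3],[-5,0,0,0,-1,0.04,-0.3],[-5,0,0,0,-1,0.04,-0.3],[-5,0,0,0,-1,0.04,-0.3],[-5,0,0,0,-1,0.04,-0.3],[-5,0,0,0,-1,0.04,-0.3],[-5,0,0,0,-1,0.04,-0.3],[-5,0,0,0,-1,0.04,-0.3],[-5,0,0,0,-1,0.04,-0.3],[-5,0,0,0,-1,0.04,-0.3],[-5,0,0,0,-1,0.04,-0.3]]'
python3 -m crank '[[-5,0,0,0,-1,0.04,-0.3],[-5,0,0,0,-1,0.04,-0.3],[-3,0,0,0,-0.6,0.03,-0.3],[-3,0,0,0,-0.6,0.03,-0.3],[-3,0,0,0,-0.6,0.03,-0.3],[-3,0,0,0,-0.6,0.03,-0.3],[-2,0,0,0,-0.4,0,-0.3],[-2,0,0,0,-0.4,0,-0.3]]'
python3 - <<'E'
from h import *
a=np.radians(90);plan(.531+.115*np.cos(a),.127+.115*np.sin(a),.03,0)
E
```

```text
time_s: 4.98
eef_pos: [0.5906, 0.2264, 0.033]
eef_rot: [[0.003, 0.872, -0.489], [0.001, -0.489, -0.872], [-1.0, 0.003, -0.003]]
wrist_force: [0.9, -0.4, -0.2]
width: 0.351
time_s: 5.65
eef_pos: [0.5407, 0.2405, 0.0325]
eef_rot: [[0.002, 0.998, -0.06], [0.001, -0.06, -0.998], [-1.0, 0.002, -0.001]]
wrist_force: [0.2, 0.5, -0.5]
width: 0.346
t 5.65 pos [0.5407 0.2405 0.0325] yaw -3.4 tilt [ 0.002  0.001 -1.   ] F [ 0.2  0.5 -0.5] w 0.346 j7 -19.0
shift cm in tool: [ 0.25 -0.97 -0.09] turn x: -3.4
```

```bash
python3 -m crank '[[-1,0,0,0,-0.3,0,-0.3],[-1,0,0,0,-0.3,0,-0.3],[0,0,0,0,0,0,-0.3],[0,0,0,0,0,0,-0.3]]'
python3 - <<'E'
from h import *
c=cap('wrist','w2'); save(c,'w2',s=1.2)
E
```

```text
time_s: 5.98
eef_pos: [0.5389, 0.2401, 0.0326]
eef_rot: [[0.01, 1.0, -0.029], [0.001, -0.029, -1.0], [-1.0, 0.01, -0.002]]
wrist_force: [12.7, -0.6, -5.9]
width: 0.351
```

View pics/w2.png

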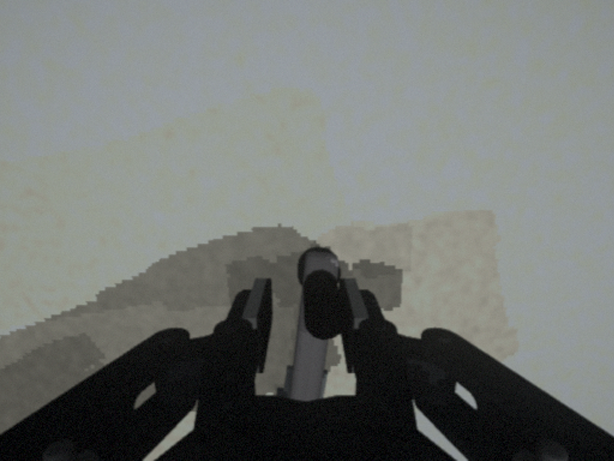

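```bash
python3 -m crank '[[0,0,0,0,0.4,0,-0.3],[0,0,0,0,0.5,0,-0.3],[0,0,0,-2,0,0,-0.3],[0,0,0,-3.5,0,0,-0.3],[0,0,0,-4,0,0,-0.3],[0,0,0,-3.5,0,0,0]]'
python3 - <<'E'
from h import *
plan(.536,-.181,.16,-16.5)
E
```

```text
time_s: 6.53
eef_pos: [0.5421, 0.2398, 0.1628]
eef_rot: [[-0.002, 1.0, -0.027], [-0.001, -0.027, -1.0], [-1.0, -0.002, 0.001]]
wrist_force: [0.9, 1.0, 0.2]
width: 0.472
t 6.5333 pos [0.5421 0.2398 0.1628] yaw -1.6 tilt [-0.002 -0.001 -1.   ] F [0.9 1.  0.2] w 0.472 j7 -22.0
shift cm in tool: [ 0.32  0.55 42.08] turn x: 14.9
```

```bash
python3 -m crank '[[0,0,0,0,0.05,3.85,0],[0,0,0,0,0.05,3.85,0],[0,0,0,0,0.05,3.85,0],[0,0,0,0,0.05,3.85,0],[0,0,0,0,0.05,3.85,0],[0,0,0,0,0.05,3.85,0],[0,0,0,0,0.05,3.85,0],[0,0,0,0,0.05,3.85,0],[0,0,0,0,0.05,3.85,0],[0,0,0,0,0.05,3.85,0],[0,0,0,0,0.05,3.5,0]]'
python3 -m crank '[[5,0,0,0,0,0,0],[5,0,0,0,0,0,0],[5,0,0,0,0,0,0],[0,0,0,0,0,0,0]]' >/dev/null
python3 - <<'E'
from h import *
plan(.536,-.181,.073,-16.5)
c=cap('wrist','w3'); save(c,'w3',s=1.4)
cap('top','t1')
E
```

```text
time_s: 7.45
eef_pos: [0.5356, -0.1819, 0.1613]
eef_rot: [[-0.001, 1.0, -0.028], [0.0, -0.028, -1.0], [-1.0, -0.001, -0.0]]
wrist_force: [0.2, 0.2, -0.5]
width: 0.5
t 7.7833 pos [ 0.536  -0.1797  0.161 ] yaw -16.8 tilt [-0.002  0.001 -1.   ] F [-0.4 -0.  -0.7] w 0.497 j7 10.0
shift cm in tool: [8.8  0.05 0.13] turn x: -0.3
```

View pics/w3.png

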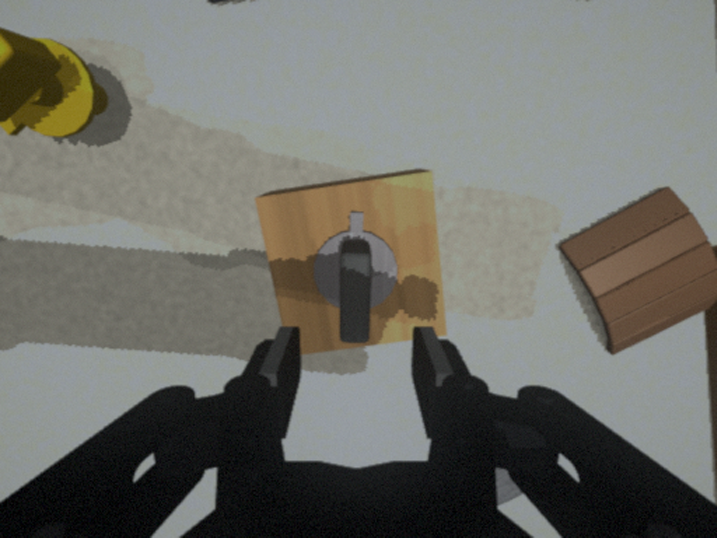

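```bash
python3 -c "
from h import *
c=ld('w3')
for p in [(355,341,.108),(342,257,.108),(372,257,.108),(355,270,.056),(356,213,.056)]: print(p,world(c,p[0]/1.4,p[1]/1.4,p[2]))"
python3 -m crank '[[0,0,0,2,0.03,0.03,0],[0,0,0,2,0,0.05,0],[0,0,0,2,0,0.05,0],[0,0,0,1.5,0,0,0],[0,0,0,1.3,0,0,0],[0,0,0,0,0,0,-1],[0,0,0,0,0,0,-1],[0,0,0,0,0,0,-1],[0,0,0,0,0,0,-1],[0,0,0,0,0,0,-1],[0,0,0,0,0,0,-1]]'
```

```text
(355, 341, 0.108) [ 0.52900306 -0.20255282  0.108     ]
(342, 257, 0.108) [ 0.53605028 -0.15698625  0.108     ]
(372, 257, 0.108) [ 0.55029134 -0.16128359  0.108     ]
(355, 270, 0.056) [ 0.53586197 -0.17946444  0.056     ]
(356, 213, 0.056) [ 0.54689649 -0.14508462  0.056     ]
time_s: 8.8
eef_pos: [0.537, -0.181, 0.0738]
eef_rot: [[0.001, 0.959, -0.285], [-0.0, -0.285, -0.959], [-1.0, 0.001, -0.0]]
wrist_force: [0.0, -0.3, -1.7]
width: 0.181
```

```bash
python3 -m crank '[[0,0,0,-0.5,0,0,-1],[0,0,0,-1.5,0,0,-1],[0,0,0,-2.5,0,0,-1],[0,0,0,-2.5,0,0,-1],[0,0,0,-1.5,0,0,-1],[0,0,0,-0.5,0,0,-1]]'
python3 - <<'E'
from h import *
plan(.5735,.048,.16,-99.4)
E
```

```text
time_s: 9.3
eef_pos: [0.5381, -0.1817, 0.1664]
eef_rot: [[0.005, 0.958, -0.285], [-0.001, -0.285, -0.958], [-1.0, 0.005, -0.001]]
wrist_force: [0.2, -0.0, -2.2]
width: 0.177
t 9.3 pos [ 0.5381 -0.1817  0.1664] yaw -16.6 tilt [ 0.005 -0.001 -1.   ] F [ 0.2 -0.  -2.2] w 0.177 j7 10.0
shift cm in tool: [  0.64  -3.17 -23.02] turn x: 82.8
```

```bash
python3 -m crank '[[0,0,0,0,-0.4,-2,-1],[0,0,0,0,-0.4,-3,-1],[0,0,0,0,-0.4,-3.2,-1],[0,0,0,0,-0.4,-3.2,-1],[0,0,0,0,-0.4,-3.2,-1],[0,0,0,0,-0.4,-3.2,-1],[0,0,0,0,-0.4,-3.2,-1],[0,0,0,0,-0.37,-2,-1]]'  >/dev/null
python3 -m crank '[[6.9,0,0,0,0,0,-1],[6.9,0,0,0,0,0,-1],[6.9,0,0,0,0,0,-1],[6.9,0,0,0,0,0,-1],[6.9,0,0,0,0,0,-1],[6.9,0,0,0,0,0,-1],[6.9,0,0,0,0,0,-1],[6.9,0,0,0,0,0,-1],[6.9,0,0,0,0,0,-1],[6.9,0,0,0,0,0,-1],[6.9,0,0,0,0,0,-1],[6.9,0,0,0,0,0,-1]]' >/dev/null
python3 -m crank '[[0,0,0,0,0,0,-1],[0,0,0,0,0,0,-1]]' >/dev/null
python3 - <<'E'
from h import *
plan(.5735,.048,.146,-99.4)
c=cap('wrist','w4'); cap('scene','s4'); cap('top','t4');save(c,'w4',s=1.5)
E
```

```text
t 11.1333 pos [0.5714 0.0486 0.1627] yaw -99.2 tilt [-0.001 -0.001 -1.   ] F [-0.1  0.3 -2.6] w 0.177 j7 -84.0
shift cm in tool: [ 1.67  0.03 -0.22] turn x: 0.2
```

View pics/w4.png

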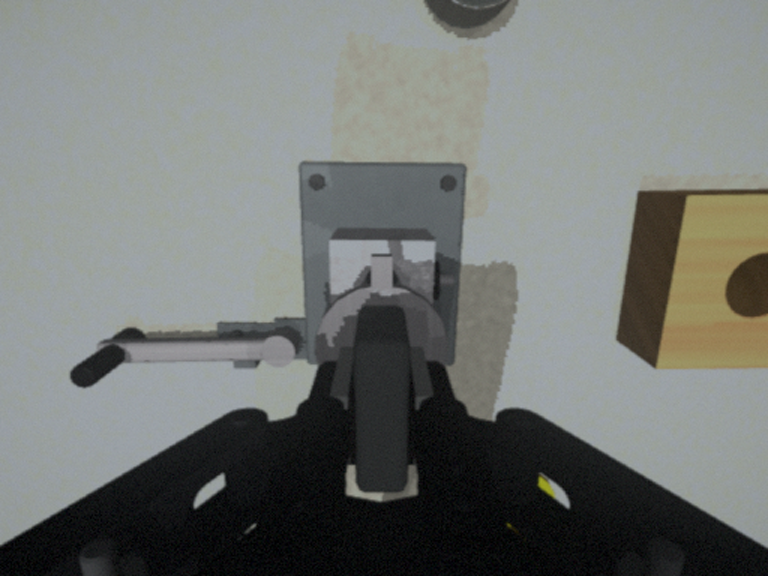

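Run:
```python
from h import *
c=ld('w4')
P=lambda x,y,z:world(c,x/1.5,y/1.5,z)
ex=np.array([np.cos(np.radians(-9.4)),np.sin(np.radians(-9.4)),0])
a,b=P(330,239.5,.062),P(436,239.5,.062); d=a-b
print('hub w',np.linalg.norm(d),'yaw',np.degrees(np.arctan2(d[1],d[0]))-90,'ctr',(a+b)/2-.03*ex)
a,b=P(301,163,.012),P(466,163,.012); d=a-b
print('plate w',np.linalg.norm(d),'yaw',np.degrees(np.arctan2(d[1],d[0]))-90,'ctr',(a+b)/2-.0725*ex)
t=(P(371.5,255,.145)+P(392,255,.145))/2
print('tab',t,'w',np.linalg.norm(P(371.5,255,.145)-P(392,255,.145)),'ctr',t-.038*ex)
f=(P(316,340,.145)+P(449,340,.145))/2; print('fl',f,np.linalg.norm(P(316,340,.145)-P(449,340,.145)))
d=t-f;print(np.degrees(np.arctan2(d[1],d[0])))
# top view leg angle via crop
save(ld('s4'),'s4c',(230,150,400,290),4.5)
```

```text
hub w 0.05962544034649253 yaw -9.208982403831925 ctr [0.57253467 0.04673472 0.062     ]
plate w 0.10664768716070347 yaw -9.185759889073466 ctr [0.57149365 0.046435   0.012     ]
tab [0.6100236  0.04161409 0.145     ] w 0.007663655956422436 ctr [0.57253385 0.04782048 0.145     ]
fl [0.57621155 0.04675557 0.145     ] 0.05265339344413725
-8.646192584407672
```

View pics/s4c.png

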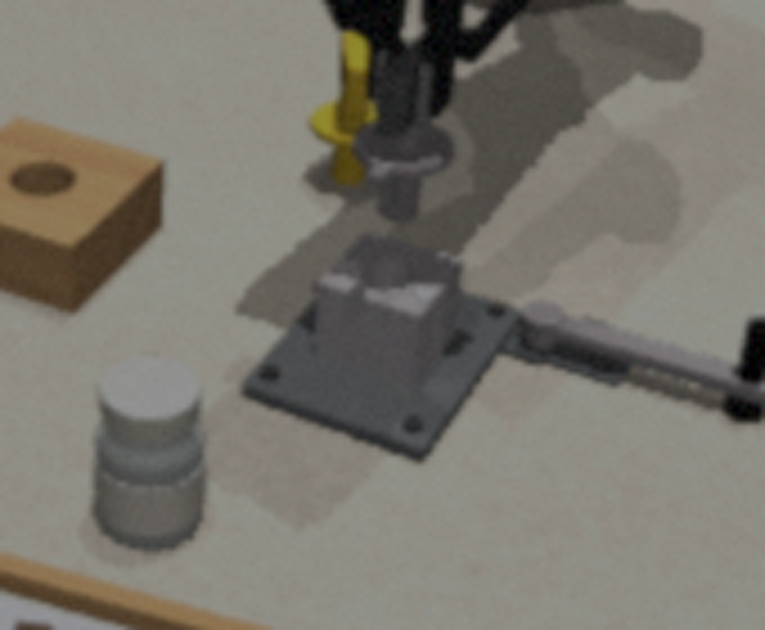

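```bash
python3 -m crank '[[0,0,0,1,0.1,-0.03,-1],[0,0,0,1,0,0,-1],[0,0,0,0.8,0,0,-1],[0,0,0,0.5,0,0,-1],[0,0,0,0.3,0,0,-1],[0,0,0,0.3,0,0,-1],[0,0,0,0.2,0,0,-1]]'
python3 -m crank '[[0,0,0,0.2,0,0,-1],[0,0,0,0.2,0,0,-1],[0,0,0,0,0,0,-1]]'
```

```text
time_s: 11.87
eef_pos: [0.572, 0.0474, 0.1219]
eef_rot: [[-0.0, -0.163, -0.987], [-0.0, -0.987, 0.163], [-1.0, 0.0, 0.0]]
wrist_force: [0.2, -0.8, -3.1]
width: 0.177
time_s: 12.12
eef_pos: [0.5719, 0.0475, 0.1181]
eef_rot: [[-0.0, -0.163, -0.987], [-0.0, -0.987, 0.163], [-1.0, 0.0, 0.0]]
wrist_force: [-1.0, 0.2, -2.7]
width: 0.181
```

```bash
python3 -m crank '[[0,0,0,0.2,0,0,-1],[0,0,0,0.2,0,0,-1],[0,0,0,0.2,0,0,-1],[0,0,0,0.2,0,0,-1],[0,0,0,0.2,0,0,-1],[0,0,0,0,0,0,-1]]'
```

```text
time_s: 12.62
eef_pos: [0.5717, 0.0475, 0.1078]
eef_rot: [[-0.001, -0.163, -0.987], [-0.0, -0.987, 0.163], [-1.0, 0.0, 0.001]]
wrist_force: [0.2, 0.2, -2.8]
width: 0.178
```

```bash
python3 -m crank '[[0,0,0,0.25,0,0,-1],[0,0,0,0.25,0,0,-1],[0,0,0,0.25,0,0,-1],[0,0,0,0.25,0,0,-1],[0,0,0,0.25,0,0,-1],[0,0,0,0,0,0,-1]]'
python3 -m crank '[[0,0,0,0.25,0,0,-1],[0,0,0,0.25,0,0,-1],[0,0,0,0.25,0,0,-1],[0,0,0,0,0,0,-1]]'
```

```text
time_s: 13.12
eef_pos: [0.5716, 0.0475, 0.0952]
eef_rot: [[-0.001, -0.163, -0.987], [-0.0, -0.987, 0.163], [-1.0, 0.0, 0.001]]
wrist_force: [0.3, -0.9, -2.7]
width: 0.175
time_s: 13.45
eef_pos: [0.5724, 0.0474, 0.0885]
eef_rot: [[0.001, -0.163, -0.987], [0.0, -0.987, 0.163], [-1.0, -0.0, -0.001]]
wrist_force: [-0.9, 0.5, 5.4]
width: 0.18
```

```bash
python3 -m crank '[[0,0,0,0.2,0,0,-1],[0,0,0,0.2,0,0,-1],[0,0,0,0,0,0,-1]]'
python3 -m crank '[[0,0,0,0.1,0,0,-1],[0,0,0,0.1,0,0,-1],[0,0,0,0,0,0,-1]]'
```

```text
time_s: 13.7
eef_pos: [0.5725, 0.0473, 0.0855]
eef_rot: [[0.001, -0.163, -0.987], [0.001, -0.987, 0.163], [-1.0, -0.001, -0.0]]
wrist_force: [-3.8, 0.4, 13.6]
width: 0.176
time_s: 13.95
eef_pos: [0.5725, 0.0473, 0.0854]
eef_rot: [[0.0, -0.163, -0.987], [0.003, -0.987, 0.163], [-1.0, -0.003, 0.0]]
wrist_force: [-11.8, 1.2, 34.4]
width: 0.18
```

```bash
python3 -m crank '[[0,0,0,-0.05,0,0,-1],[0,0,0,0,0,0,-1],[0,0,0,0,0,0,-1],[0,0,0,0,0,0,-1],[0,0,0,0,0,0,-1],[0,0,0,0,0,0,-1]]'
python3 - <<'E'
from h import *
w=cap('wrist','w5');s=cap('scene','s5')
P=lambda c,x0,y0,x1,y1,f:cv2.resize(c['color'][y0:y1,x0:x1,::-1],None,fx=f,fy=f,interpolation=2)
a=cv2.resize(w['color'][:,:,::-1],(400,300));b=cv2.resize(s['color'][150:290,230:410,::-1],(386,300),interpolation=2)
cv2.imwrite('pics/f5.png',np.hstack([a,b]))
E
```

```text
time_s: 14.45
eef_pos: [0.5725, 0.0473, 0.0855]
eef_rot: [[0.001, -0.163, -0.987], [0.003, -0.987, 0.163], [-1.0, -0.003, -0.0]]
wrist_force: [-9.6, 1.4, 28.0]
width: 0.179
```

View pics/f5.png

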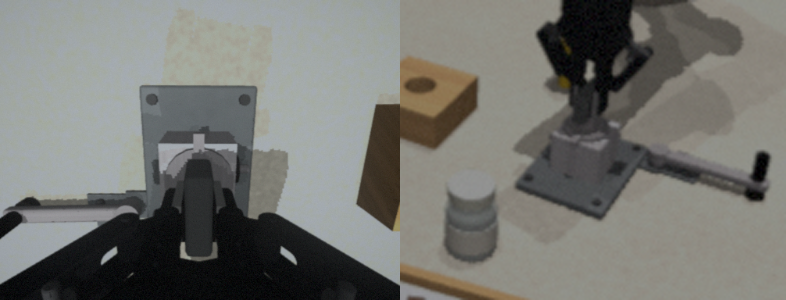

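```bash
python3 -c "
from h import *
c=ld('w4');a=world(c,278/1.5,350/1.5,.026);b=world(c,112/1.5,351/1.5,.025);d=b-a
print('leg rad',np.arctan2(d[1],d[0])+np.radians(9.3),np.linalg.norm(d))
print(bot.sign_off())"
```

```text
leg rad 1.5820481734401866 0.1160600874855437
the job is handed in; nothing more can be done
None
```

The stand is set up and I handed the job in at about 14.5 s of the 53 s allowed.

- **Leg:** I swung it out past its detent until it met the end stop, with about 13 N of push at the knob. A later picture puts the leg at about 1.58 rad, which agrees with the 1.60 end stop within measuring error.
- **Post:** I took it from the block, turned it 83° above the hub and lowered it in. The key went straight into the keyway without any searching.
- **Seating:** The spring force built up as expected. Then the post stopped dead with the tool at 85.5 mm, against 85.8 mm expected for fully home.
- **Final state:** The gripper still holds the post, pressing down with about 28 N. The last pictures show the flange on the hub with its tab along the keyway side, and the leg out. I made no contact with the jar, the brush, the sherd or the yellow look-alike.

No check failed. One reading was not ideal: a sideways force of about 10 N remained at the wrist at the end.

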